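Pry up the clutch housing and let the shim slip under

TASK

Pick up the pry bar with the blue handle, put its blade over the yellow fulcrum and under the front edge of the heavy clutch housing, and lever the edge up by pushing the handle down until the spring-loaded orange shim has slid fully in beneath the housing. Then let the housing down onto the shim, draw the bar out, and lay it flat on the bench away from the stand. Do not push on the housing, the stand or the shim with the gripper itself.

Things in the scene. Friction and masses are not known exactly. Their poses are not given: they have to be found in the camera images.
- pry_bar: Pry bar, blue handle, steel blade, 0.3 kg, lying flat on the bench beside a red screwdriver. Origin: under the middle of the handle; x along the bar to the blade tip, y across, z up. Straight, underside flat at z = 0. Handle x -60 to 60, 20 wide, 26 high. Blade x 58 to 225, 24 wide, 8 thick, last 27 mm 5 thick. Balances at x = 25: grip it by the handle across y at the origin.
- stand: Fixed grey shimming stand. Origin: on the bench under the housing's centre; x points from fulcrum to housing, z up. Base plate x -190 to 120, y -75 to 75, 10 high. Dark rests carry the housing at z = 100: two in front (x -85 to -40, y 33 to 57 and -57 to -33) and one behind (x 36 to 60). Between the front rests the way for the blade is clear.
- fulcrum (a point): Middle of the top line of the yellow fulcrum's round bar (16 diameter, along y), 80 above the bench, 75 before the housing's edge; axes as the stand's. Inner faces of its cheeks at y = -34 and 34, 20 higher. Bar level: 12 of air between blade and housing. Pry with 125 from here to the bar's origin, blade tip 100 beyond; about 0.37 rad of tilt, handle down, is enough.
- housing: Grey cast clutch housing, a disc 175 across, 47 high, 2.4 kg, lying level on the stand. Origin: underside near its centre; z up. Front edge at stand x = -87.5, underside 100 above the bench. It tips about the rear rest (stand x = 60); two posts stop it behind. The shim goes fully in at a tilt of about 0.08 rad (edge up 12), and the housing then stays so tilted.
- shim (a joint): Slide of the orange shim, m: two tongues 8 thick lying on the front rests (stand y = -45 and 45), joined by a crosspiece 37 to 51 above the bench, under the blade's way. A spring (4 N) pushes it along stand x. It starts at about 0.005, its tongues held back by the housing's side, slides in by itself when the edge is lifted, and reaches 0.042 fully in.

How it is judged:
By the outcome, as a careful person would: the job done as asked, in the order asked, and still so for the second after the job is handed in, with the robot touching nothing.
It also fails if it takes over 54 s, if anything falls off the work surface, if the arm or the gripper's body presses on something with over 40 N, if the wrist force passes 120 N, or if a joint passes its speed limit or range.

ROBOT

A 6-joint arm with a two-finger parallel gripper is mounted at the origin on a cart in front of the work surface, level with it; the furniture and walls round the work are solid. World frame = base frame: x ahead of the robot, y to its left, z up, the work surface at z = 0. Lengths are in m, angles in rad, forces in N, time in s.
With the tool pointing down it reaches from about 0.35 to 0.775 m from the base axis. Payload 7.3 kg.
Tool frame: the origin (TCP) lies at the very end of the fingers, on their centre line; the grasp point (between the pads) lies 19 mm behind it (robot.tcp_to_grasp is the distance from the TCP to the grasp point, in m); z points along the fingers, y is the direction in which the jaws open and shut (so a half turn about z gives the same grasp; the last joint's range is limited). The gripper opens to 92 mm and grips with 3 to 60 N. Pads are 19 mm wide; open, the fingers measure 130 mm over their backs; the gripper's body (75 mm by 190 mm) begins 47 mm behind the grasp point.
Start: joints at [1.182, 0.342, 1.524, -0, 1.275, -0.146], TCP at [0.126, 0.51, 0.227] pointing down, gripper open.
Joint ranges: [-2.53, 2.53], [-0.77, 2.02], [0.04, 2.7], [-1, 4.14], [0.28, 2.66], [-3.11, 3.11]. Speed limits (rad/s): [2.57, 2.57, 3.14, 3.14, 3.14, 3.14].

INTERFACE

Orientations are given as [roll, pitch, yaw] about the fixed x, y, z axes, in that order (R = Rz(yaw) Ry(pitch) Rx(roll)).
In Python, from cell import robot gives the robot as it stands.
- The arm moves only by the tool arm_command, never from a script. Its argument "motion" is a list that holds one entry, the list of rows, each a list of 7 numbers: the turn, a rotation vector about the tool's x, y, z in units of 90 degrees (1.0 is 90 degrees), then the shift along the tool's x, y, z in units of 30 cm (1.0 is 30 cm), then the opening, from -1 (shut) to 1 (fully open). In form: [[[wx, wy, wz, tx, ty, tz, grip], ...]]. A call has 1 to 8 rows; each row is the pose to reach, as a shift and turn from the pose commanded when the call began, along the tool's axes at that moment; what a row does not reach only later rows make up. A row lasts 1/10 s, in which the tool goes at most 50 mm and 8.59 degrees, less where a joint would pass 70% of its speed; a pose out of reach is approached as far as the arm can. A call with a number of a shift or a turn outside -1 to 1 is refused whole. A call with a gripper value outside its range is refused whole. The fingers move at their own pace and stop on an object; "grip_force" is the grip in N (left out, the last holds). Time passes only in rows, so rows that repeat a pose let the fingers close. It gives the time, the measured TCP pose, the force and the opening at its end, in the units of the state.
- robot.observe(): the state, without advancing time (a new reading comes with each control period).
- robot.read_camera(name): name is "side" or "top"; returns a dict with "image" (480x640x3 uint8, red, green, blue), "z_map" (480x640 float32, m along the optical axis (not along the pixel's ray), 0 where there is no reading), "fov_y" (degrees; the focal length in pixels is half the picture's height over the tangent of half this angle, whatever the lens; pixels are square), "cx", "cy" (the principal point, pixels), "k1" (the pictures are not rectified: a ray, as slopes to the right and down, at radius r is drawn at 1 + k1 r^2 times it, then the intrinsics apply), "cam_to_world" (4x4, takes a point from camera to world coordinates). Camera axes: x right, y down, z forward; pixel columns grow to the right and rows downward; lengths in m; the calibration is good to about 2 mm. A picture is of the moment at which its call begins.
- robot.hand_in(): hands the job in, once; it reports no verdict.
The state is a dict: "time": time; "qpos": joint angles; "qvel": joint speeds; "joint_efforts": joint torques, N m; "tool_pos": TCP position; "tool_rot": TCP orientation; "contact_force": force on the tool from outside, world axes, zero at the start; "torque": the same for the moment, N m; "opening": finger opening in m.
Only numpy, scipy, OpenCV 4.12 (cv2) and the standard library are available. Lean on these libraries where they do the work, as an engineer would, in place of code of your own. Each camera call takes 0.05 s, during which the arm holds its last target.

## Working session

There is one attempt and no reset: what is moved stays moved. The work goes in short steps, Python scripts to look and compute and a tool call to move; the robot and the scene stay as the last step left them, time stands still between calls to the robot, and variables do not carry over. Pictures are saved under pics/ and viewed, and the job is handed in when it is done.

Besides the shell and the picture viewer there is one more tool, called after "Call:" by a JSON object that holds its "fn" and its "kwargs", one argument or row to a line. arm_command: Moves the arm, as the interface text tells. Its arguments: {"type":"object","properties":{"motion":{"type":"array"},"grip_force":{"type":"number"}},"required":["motion"]}

```bash
ls; mkdir -p pics
python3 - <<'E'
from cell import robot
import cv2,pickle,numpy as np
print(robot.observe(), robot.tcp_to_grasp)
d={}
for n in("side","top"):
    c=robot.read_camera(n); d[n]=c
    cv2.imwrite(f"pics/{n}0.png",c["image"][:,:,::-1])
    print(n,c["fov_y"],c["cx"],c["cy"],c["k1"],c["cam_to_world"])
pickle.dump(d,open("c0.pkl","wb"))
E
```

```text
pics
{'time': 0.0, 'qpos': array([ 1.18197094e+00,  3.42699707e-01,  1.52503090e+00,  1.35256195e-05,
        1.27538399e+00, -1.45997027e-01]), 'qvel': array([ 0.00101507, -0.0016128 ,  0.00022744,  0.00068578,  0.00096037,
       -0.00204052]), 'joint_efforts': array([ 1.63077697e-03, -4.31246138e+01, -2.44218957e+01,  7.19641708e-02,
        5.60781977e-02, -1.52619355e-04]), 'tool_pos': array([0.12605186, 0.50922169, 0.22605206]), 'tool_rot': array([-3.14008879e+00, -2.34205652e-04,  2.89876017e+00]), 'contact_force': array([0.77278098, 0.92073122, 0.05110022]), 'torque': array([0.01215847, 0.04745282, 0.02294873]), 'opening': 0.09169588908736166} 0.0188
side 55.782733691955386 322.7795612062243 237.17554826342956 -0.08638824915213685 [[-0.99307106 -0.0547558   0.10397923  0.36486061]
 [-0.11677974  0.36096749 -0.92523779  0.77129527]
 [ 0.01312901 -0.93096953 -0.36486074  0.41405319]
 [ 0.          0.          0.          1.        ]]
top 51.48884809206148 316.0272134763048 237.54808950670852 0.04881286231394191 [[ 0.16503054 -0.77040755  0.61582232 -0.06524386]
 [-0.98619568 -0.12033215  0.11374645 -0.15254503]
 [-0.0135279  -0.62609295 -0.77963108  0.74912212]
 [ 0.          0.          0.          1.        ]]
```

View pics/side0.png

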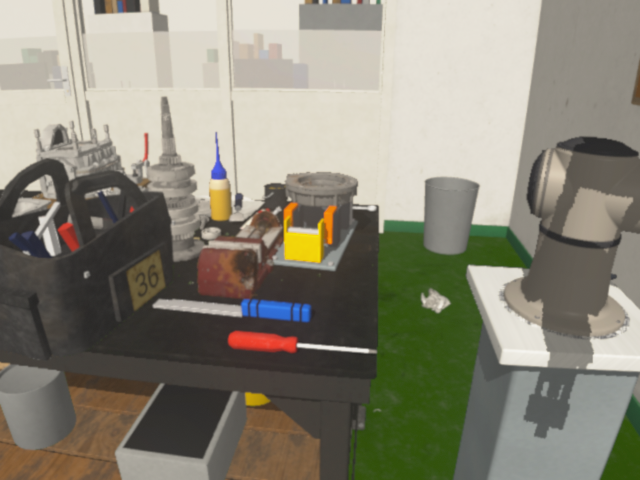

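View pics/top0.png

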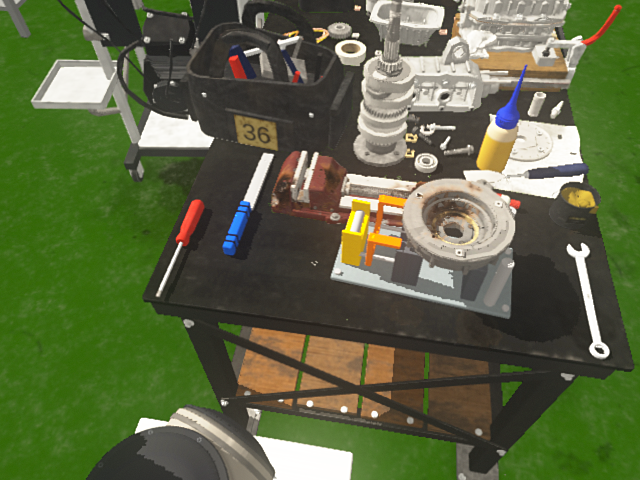

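The side view shows the bar's blue handle at about (277,310) and its blade tip near (155,303). The yellow fulcrum is at about (305,245) and the housing at (320,190). The top view shows the bar at about (245,205), the fulcrum at (356,232) and the housing at (458,222). The vice is on the far side of the fulcrum.

```bash
cat > h.py <<'E'
import numpy as np,cv2,pickle
def K(c):
    f=240/np.tan(np.radians(c["fov_y"]/2)); return f
def cloud(c):
    f=K(c); v,u=np.mgrid[0:480,0:640].astype(float)
    xd=(u-c["cx"])/f; yd=(v-c["cy"])/f
    rd=np.hypot(xd,yd); r=rd.copy()
    for _ in range(30): r=rd/(1+c["k1"]*r*r)
    s=np.where(rd>0,r/np.maximum(rd,1e-12),1)
    z=c["z_map"].astype(float)
    P=np.stack([xd*s*z,yd*s*z,z],-1)
    T=c["cam_to_world"]; W=P@T[:3,:3].T+T[:3,3]; W[z==0]=np.nan
    return W
def proj(c,p):
    T=c["cam_to_world"]; q=(np.asarray(p)-T[:3,3])@T[:3,:3]
    x,y=q[...,0]/q[...,2],q[...,1]/q[...,2]; g=1+c["k1"]*(x*x+y*y); f=K(c)
    return np.stack([x*g*f+c["cx"],y*g*f+c["cy"]],-1)
def crop(c,u0,u1,v0,v1,name,k):
    im=c["image"][v0:v1,u0:u1,::-1]; cv2.imwrite(name,cv2.resize(im,None,fx=k,fy=k,interpolation=cv2.INTER_NEAREST))
E
python3 - <<'E'
from h import *
d=pickle.load(open("c0.pkl","rb"))
for n in d:
    c=d[n];W=cloud(c);im=c["image"]; hsv=cv2.cvtColor(im,cv2.COLOR_RGB2HSV)
    H,S,V=[hsv[...,i].astype(int) for i in range(3)]
    def rep(name,m):
        ok=m&np.isfinite(W[...,0]); P=W[ok]
        print(n,name,len(P),np.round(np.percentile(P,[1,10,50,90,99],axis=0),4).tolist())
        return P
    vv,uu=np.mgrid[0:480,0:640]
    box=(lambda u0,u1,v0,v1:(uu>=u0)&(uu<u1)&(vv>=v0)&(vv<v1))
    b=box(240,315,295,325) if n=="side" else box(220,258,195,260)
    P=rep("handle",b&(H>95)&(H<125)&(S>150))
    for zlo in [0.02]:
        Q=P[P[:,2]>zlo]; (cx,cy),(w,h),a=cv2.minAreaRect((Q[:,:2]*1000).astype(np.float32)); print("rect",cx,cy,w,h,a)
    rep("yellow",(box(280,330,210,265) if n=="side" else box(335,375,195,270))&(H>20)&(H<33)&(S>150))
    rep("orange",(box(280,345,195,250) if n=="side" else box(365,405,190,270))&(H>8)&(H<20)&(S>150))
    # bench
    Q=W[330,200] if n=="side" else W[280,230]; print("bench",Q)
crop(d["top"],210,290,140,265,"pics/bar_top.png",5)
crop(d["top"],320,540,170,320,"pics/stand_top.png",3.6)
crop(d["side"],140,390,160,360,"pics/side_c.png",3)
E
```

```text
side handle 1048 [[0.4599, 0.0577, 0.0002], [0.4693, 0.1083, 0.0059], [0.5164, 0.1176, 0.0195], [0.5615, 0.1205, 0.0275], [0.5761, 0.1223, 0.0289]]
rect 518.5297241210938 111.20541381835938 20.249710083007812 118.27033233642578 87.95442962646484
side yellow 1240 [[0.4653, -0.3179, 0.0004], [0.4683, -0.1153, 0.0199], [0.5044, -0.1036, 0.0495], [0.5414, -0.099, 0.0809], [0.5863, -0.0969, 0.1005]]
side orange 520 [[0.4462, -0.5246, 0.0001], [0.4502, -0.1923, 0.0469], [0.4611, -0.1506, 0.0938], [0.5506, -0.1423, 0.1093], [0.6215, -0.1384, 0.1102]]
bench [6.33715465e-01 1.67149056e-01 5.32054068e-05]
top handle 649 [[0.4574, 0.0982, 0.0004], [0.4601, 0.1, 0.0087], [0.5086, 0.1062, 0.0251], [0.5583, 0.1165, 0.0276], [0.5737, 0.1202, 0.0289]]
rect 517.2481079101562 109.43305206298828 20.307418823242188 120.71858215332031 88.03985595703125
top yellow 1153 [[0.4526, -0.1514, 0.0009], [0.4642, -0.1362, 0.0253], [0.4675, -0.1201, 0.0726], [0.5399, -0.1039, 0.0993], [0.5702, -0.0926, 0.11]]
top orange 523 [[0.4431, -0.1962, 0.0103], [0.4464, -0.1857, 0.0504], [0.512, -0.1561, 0.0853], [0.5389, -0.146, 0.108], [0.5822, -0.1408, 0.1106]]
bench [ 0.4059273   0.09458342 -0.00095845]
```

View pics/bar_top.png

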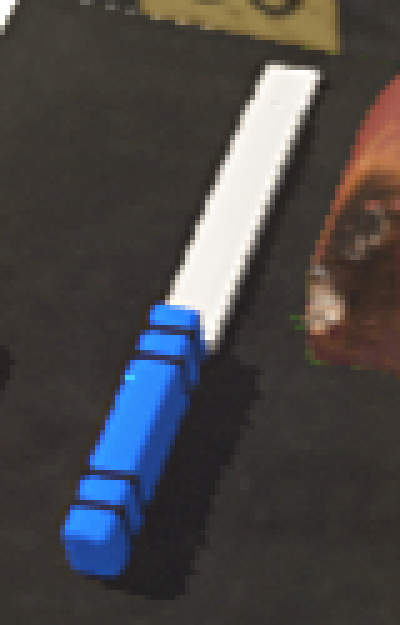

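View pics/stand_top.png

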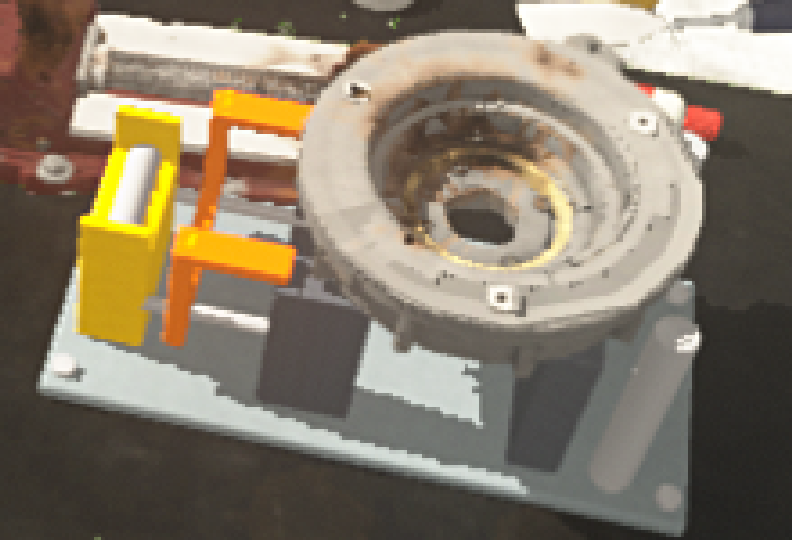

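View pics/side_c.png

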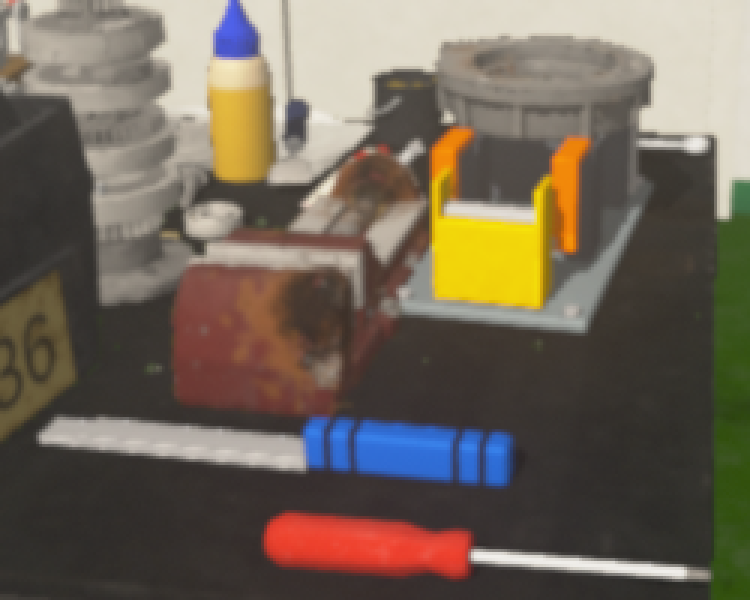

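Run:
```python
from h import *
d=pickle.load(open("c0.pkl","rb"))
for n in d:
    c=d[n];W=cloud(c);im=c["image"]; hsv=cv2.cvtColor(im,cv2.COLOR_RGB2HSV)
    H,S,V=[hsv[...,i].astype(int) for i in range(3)]
    F=np.isfinite(W[...,0]); X,Y,Z=W[...,0],W[...,1],W[...,2]
    m=F&(H>95)&(H<125)&(S>150)&(X>.44)&(X<.6)&(Y>.08)&(Y<.14)&(Z>.02); Q=W[m][:,:2]
    r=cv2.minAreaRect((Q*1000).astype(np.float32)); print(n,"handle",r)
    # bar whole: blade
    m=F&(S<40)&(V>120)&(X>.58)&(X<.77)&(Y>.08)&(Y<.14)&(Z>.003)&(Z<.012)
    Q=W[m][:,:2]; print("blade",cv2.minAreaRect((Q*1000).astype(np.float32)),len(Q), np.median(W[m][:,2]))
    l=cv2.fitLine(Q.astype(np.float32),cv2.DIST_HUBER,0,.01,.01).ravel();print("line",l)
    # yellow front face
    m=F&(H>20)&(H<33)&(S>150)&(X>.43)&(X<.58)&(Y>-.16)&(Y<-.08)&(Z>.0)
    P=W[m]
    print("yellow rect",cv2.minAreaRect((P[P[:,2]>.02][:,:2]*1000).astype(np.float32)))
    T=P[(P[:,2]>.097)]; print("cheek tops",len(T)); 
    for s in (T[T[:,0]<.5],T[T[:,0]>.5]):
        if len(s)>3: print(cv2.minAreaRect((s[:,:2]*1000).astype(np.float32)), s.mean(0))
    # housing ring z ~.147 
    m=F&(Z>.142)&(Z<.152)&(X>.38)&(X<.65)&(Y>-.42)&(Y<-.15)
    Q=W[m]; print("ring",len(Q),np.median(Q[:,2])); (x,y),rr=cv2.minEnclosingCircle((Q[:,:2]*1000).astype(np.float32));print(x,y,rr)
    # base plate z~.01
    m=F&(Z>.006)&(Z<.014)&(X>.38)&(X<.65)&(Y>-.46)&(Y<-.06)&(V>60)
    Q=W[m];print("base",len(Q),cv2.minAreaRect((Q[:,:2]*1000).astype(np.float32)))
    # orange tops z~.108
    m=F&(H>8)&(H<20)&(S>150)&(X>.42)&(X<.58)&(Y>-.22)&(Y<-.12)&(Z>.1)
    Q=W[m]
    for s in (Q[Q[:,0]<.5],Q[Q[:,0]>.5]):
        if len(s)>5: print("orange",s[:,2].max(),cv2.minAreaRect((s[:,:2]*1000).astype(np.float32)))
    # vice
    m=F&(Z>.015)&(X>.5)&(Y>-.2)&(Y<.1)&(X<.72)&~((H>8)&(H<33)&(S>200))
    m&=~((X<.565)&(Y<-.09))
    Q=W[m]
    for y0 in np.arange(-.2,.1,.02):
        s=Q[(Q[:,1]>=y0)&(Q[:,1]<y0+.02)]
        if len(s)>3: print("vice y %.2f xmin %.3f zmax %.3f  "%(y0,s[:,0].min(),s[:,2].max()), len(s))
```

```text
side handle ((518.5297241210938, 111.20541381835938), (20.249710083007812, 118.27033233642578), 87.95442962646484)
blade ((661.8637084960938, 103.64773559570312), (28.0159969329834, 162.78582763671875), 87.83846282958984) 838 0.00868231910596337
line [ 0.9971451  -0.07550883  0.65629095  0.10745998]
yellow rect ((505.8439025878906, -115.73756408691406), (36.588382720947266, 80.32377624511719), 85.52668762207031)
cheek tops 45
((469.4667663574219, -112.57719421386719), (31.57074546813965, 5.845441818237305), 85.70198059082031) [ 0.46880358 -0.1124154   0.0997492 ]
((542.3490600585938, -120.9391860961914), (31.92868995666504, 5.753218173980713), 82.650634765625) [ 0.54250986 -0.11916897  0.09941915]
ring 796 0.14589311827730833
497.02069091796875 -277.5033874511719 95.89815521240234
base 1087 ((500.86700439453125, -224.61874389648438), (339.0510559082031, 161.82235717773438), 84.03968811035156)
orange 0.1106745508687676 ((454.9143981933594, -173.58673095703125), (67.21125793457031, 17.736141204833984), 84.55787658691406)
orange 0.1102952644525158 ((544.7494506835938, -178.5960388183593
[... 1657 characters left out ...]
)
orange 0.11148324268057763 ((543.6343383789062, -176.71170043945312), (46.81451416015625, 20.79659080505371), 87.23555755615234)
vice y -0.20 xmin 0.568 zmax 0.053   355
vice y -0.18 xmin 0.569 zmax 0.052   296
vice y -0.16 xmin 0.570 zmax 0.051   355
vice y -0.14 xmin 0.595 zmax 0.053   251
vice y -0.12 xmin 0.577 zmax 0.052   268
vice y -0.10 xmin 0.564 zmax 0.059   491
vice y -0.08 xmin 0.562 zmax 0.073   610
vice y -0.06 xmin 0.571 zmax 0.084   622
vice y -0.04 xmin 0.572 zmax 0.085   612
vice y -0.02 xmin 0.571 zmax 0.084   420
vice y -0.00 xmin 0.571 zmax 0.085   743
vice y 0.02 xmin 0.571 zmax 0.084   507
vice y 0.04 xmin 0.570 zmax 0.070   245
vice y 0.08 xmin 0.515 zmax 0.029   42
```

Run:
```python
from h import *
d=pickle.load(open("c0.pkl","rb"))
c=d["side"];W=cloud(c);hsv=cv2.cvtColor(c["image"],cv2.COLOR_RGB2HSV)
H,S,V=[hsv[...,i].astype(int) for i in range(3)];X,Y,Z=W[...,0],W[...,1],W[...,2]
m=(H>20)&(H<33)&(S>150)&(X>.44)&(X<.57)&(Y>-.115)&(Y<-.08)&(Z>.02)&(Z<.075)
m=cv2.erode(m.astype(np.uint8),np.ones((3,3)))>0
P=W[m]; l=cv2.fitLine(P[:,:2].astype(np.float32),cv2.DIST_HUBER,0,.001,.001).ravel(); print(len(P),l, "face along y; xs=",(l[1],-l[0]), P[:,0].min(),P[:,0].max())
# housing fit: outer circle on top ring, both cams: robust; boundary points via convex hull
from scipy.optimize import least_squares
for n in d:
    W=cloud(d[n]);X,Y,Z=W[...,0],W[...,1],W[...,2]
    m=(Z>.105)&(Z<.15)&(X>.38)&(X<.65)&(Y>-.40)&(Y<-.15)&~((Z<.113)&(Y>-.2))
    Q=W[m][:,:2]
    h=cv2.convexHull((Q*1000).astype(np.float32))[:,0]
    f=least_squares(lambda p:np.hypot(h[:,0]-p[0],h[:,1]-p[1])-87.5,[500,-280],loss="soft_l1",f_scale=1).x; print(n,f,len(h))
    g=least_squares(lambda p:np.hypot(h[:,0]-p[0],h[:,1]-p[1])-p[2],[500,-280,87],loss="soft_l1",f_scale=1).x; print(n,g)
# base plate lateral edge (near robot) & front edge from top
W=cloud(d["top"]);X,Y,Z=W[...,0],W[...,1],W[...,2]
m=(abs(Z-.01)<.003)&(X>.38)&(X<.6)&(Y>-.42)&(Y<-.08)
e=[]
for y in np.arange(-.38,-.14,.01):
    s=W[m&(abs(Y-y)<.005)]
    if len(s)>5: e.append((s[:,0].min(),y))
e=np.array(e); print(np.round(e,4).tolist()); print(cv2.fitLine(e.astype(np.float32),cv2.DIST_HUBER,0,.001,.001).ravel())
```

```text
746 [ 0.9944163  -0.10552821  0.5054328  -0.10258381] face along y; xs= (np.float32(-0.105528206), np.float32(-0.9944163)) 0.4680517947023324 0.5444912886299879
side [ 490.15360199 -279.68318686] 33
side [ 492.14199021 -278.65257744   89.71214857]
top [ 486.82988889 -281.95401901] 28
top [ 489.01782821 -292.65144182   98.21662194]
[[0.4015, -0.38], [0.4011, -0.37], [0.4029, -0.36], [0.4039, -0.35], [0.4057, -0.34], [0.4078, -0.33], [0.4081, -0.32], [0.409, -0.31], [0.41, -0.3], [0.4111, -0.29], [0.4133, -0.28], [0.4135, -0.27], [0.4149, -0.26], [0.4151, -0.25], [0.4174, -0.24], [0.4172, -0.23], [0.4173, -0.22], [0.4199, -0.21], [0.4198, -0.2], [0.4216, -0.19], [0.4224, -0.18], [0.4244, -0.17], [0.4239, -0.16], [0.4253, -0.15]]
[ 0.10380129  0.99459803  0.41646457 -0.238     ]
```

```bash
cat >> h.py <<'E'
from scipy.spatial.transform import Rotation as Ro
S0=np.array([.4877,-.2803,0]); TH=np.arctan2(-.9945,-.1045)
XS=np.array([np.cos(TH),np.sin(TH),0]); YS=np.array([-XS[1],XS[0],0]); ZZ=np.array([0,0,1.])
def st(s,y,z): return S0+s*XS+y*YS+z*ZZ
def cmd(Rt,pt,Rc=None,pc=None):
    """row from current measured pose to target TCP pose"""
    if Rc is None:
        from cell import robot
        o=robot.observe(); Rc=Ro.from_euler("xyz",o["tool_rot"]); pc=np.array(o["tool_pos"])
    w=(Rc.inv()*Rt).as_rotvec()/(np.pi/2); t=Rc.inv().apply(pt-pc)/.3
    return np.round(np.r_[w,t],4)
def tool_down(yaw): return Ro.from_euler("xyz",[np.pi,0,yaw])
E
python3 - <<'E'
from h import *
d=pickle.load(open("c0.pkl","rb"))
F=st(-162.5e-3,0,.08); print("fulcrum",F,"TH",TH)
for n in d:
    c=d[n]; im=c["image"][:,:,::-1].copy(); im=cv2.resize(im,None,fx=3,fy=3,interpolation=cv2.INTER_NEAREST)
    def poly(pts,col,cl=True):
        q=proj(c,np.array(pts)); q=((q+.5)*3).astype(int); cv2.polylines(im,[q.reshape(-1,1,2)],cl,col,1)
    m=1e-3
    poly([st(x*m,y*m,.01) for x,y in [(-190,-75),(120,-75),(120,75),(-190,75)]],(255,0,255))
    poly([st(-.1625,-.034,.08),st(-.1625,.034,.08)],(0,0,255),False)
    t=np.linspace(0,6.28,60)
    for z in(.1,.147): poly([st(.0875*np.cos(a),.0875*np.sin(a),z) for a in t],(0,255,0))
    for y in(-45,45): poly([st(-.085,(y-12)*m,.1),st(-.04,(y-12)*m,.1),st(-.04,(y+12)*m,.1),st(-.085,(y+12)*m,.1)],(255,0,0))
    o=np.array([.5188,.1103,0]);a=np.radians(-2.1);bx=np.array([np.cos(a),np.sin(a),0]);by=np.array([-bx[1],bx[0],0])
    B=lambda x,y,z:o+m*(x*bx+y*by+z*ZZ)
    poly([B(-60,-10,26),B(60,-10,26),B(60,10,26),B(-60,10,26)],(0,255,255))
    poly([B(58,-12,8),B(225,-12,5),B(225,12,5),B(58,12,8)],(0,0,255))
    if n=="side": im=im[480:1080,400:1160]
    else: im=im[400:1000,600:1400] 
    cv2.imwrite(f"pics/ov_{n}.png",im[:600,:800])
W=cloud(d["side"]);hsv=cv2.cvtColor(d["side"]["image"],cv2.COLOR_RGB2HSV)
for n in d:
    W=cloud(d[n]);hsv=cv2.cvtColor(d[n]["image"],cv2.COLOR_RGB2HSV)
    X,Y,Z=W[...,0],W[...,1],W[...,2]
    m=((hsv[...,0]<6)|(hsv[...,0]>174))&(hsv[...,1]>180)&(Z<.04)&(Z>.008)&(Y>.13)&(Y<.35)&(X<.7)
    P=W[m]; print(n,"screwdriver",np.percentile(P,[1,50,99],axis=0).round(3).tolist())
    for x0 in np.arange(.3,.8,.05):
      r=[]
      for y0 in np.arange(-.15,.4,.05):
        s=W[(X>=x0)&(X<x0+.05)&(Y>=y0)&(Y<y0+.05)&(Z<.6)]
        r.append(int(1000*s[:,2].max()) if len(s) else -1)
      print("%.2f"%x0,r)
E
```

```text
fulcrum [ 0.50468167 -0.11868975  0.08      ] TH -1.675490062616871
side screwdriver [[0.468, 0.201, 0.008], [0.52, 0.213, 0.021], [0.569, 0.218, 0.028]]
0.30 [2, 1, 1, 3, 2, 3, 2, 15, -1, -1, -1]
0.35 [2, 2, 2, 3, 4, 4, 3, 17, -1, -1, -1]
0.40 [110, 16, 3, 2, 4, 4, 3, 18, -1, -1, -1]
0.45 [110, 100, 6, 2, 24, 28, 25, 27, -1, -1, -1]
0.50 [101, 72, 2, 2, 28, 29, 26, 27, -1, -1, -1]
0.55 [43, 79, 82, 83, 54, 29, 26, 28, -1, -1, -1]
0.60 [50, 80, 82, 83, 55, 10, 3, 3, -1, -1, -1]
0.65 [42, 80, 82, 82, 52, 10, 3, 3, -1, -1, -1]
0.70 [80, 3, 126, 183, 100, 100, 99, 3, -1, -1, -1]
0.75 [346, 198, 182, 184, 242, 240, 235, 222, 161, -1, -1]
top screwdriver [[0.465, 0.191, 0.01], [0.511, 0.199, 0.023], [0.565, 0.214, 0.028]]
0.30 [3, 2, 3, 3, 3, 3, 4, 15, -1, -1, -1]
0.35 [5, 5, 5, 4, 4, 5, 4, 19, -1, -1, -793]
0.40 [109, 18, 3, 4, 4, 5, 5, 18, -788, -789, -789]
0.45 [111, 78, 6, 4, 4, 30, 25, 27, -788, -788, -789]
0.50 [102, 11, 4, 5, 28, 30, 28, 29, -1, -791, -791]
0.55 [45, 82, 83, 84, 50, 29, 26, 27, -796, -799, -790]
0.60 [52, 83, 84, 85, 48, 12, 4, 3, -788, -800, -795]
0.65 [45, 82, 85, 84, 47, 12, 4, 4, -786, -792, -1]
0.70 [115, 4, 168, 184, 179, 101, 99, 3, -790, -791, -808]
0.75 [333, 195, 182, 187, 241, 239, 240, 218, 162, -1, -1]
```

View pics/ov_top.png

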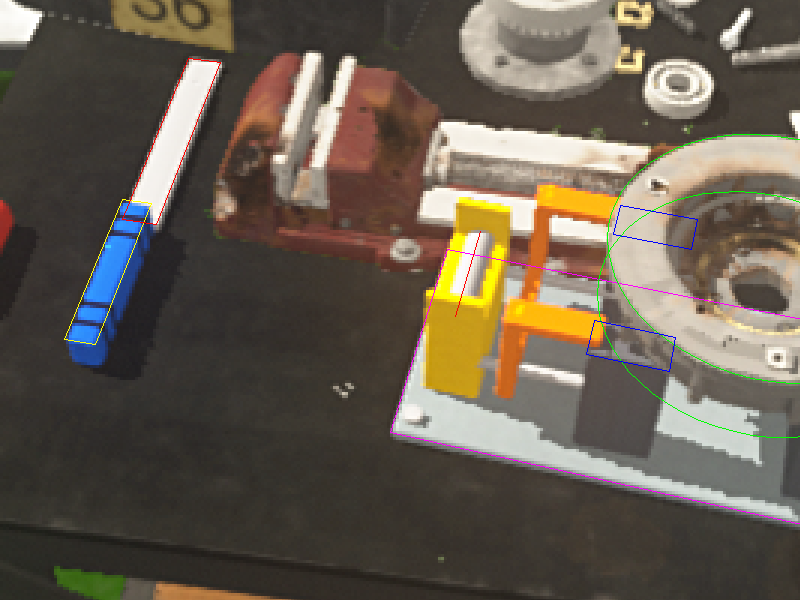

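View pics/ov_side.png

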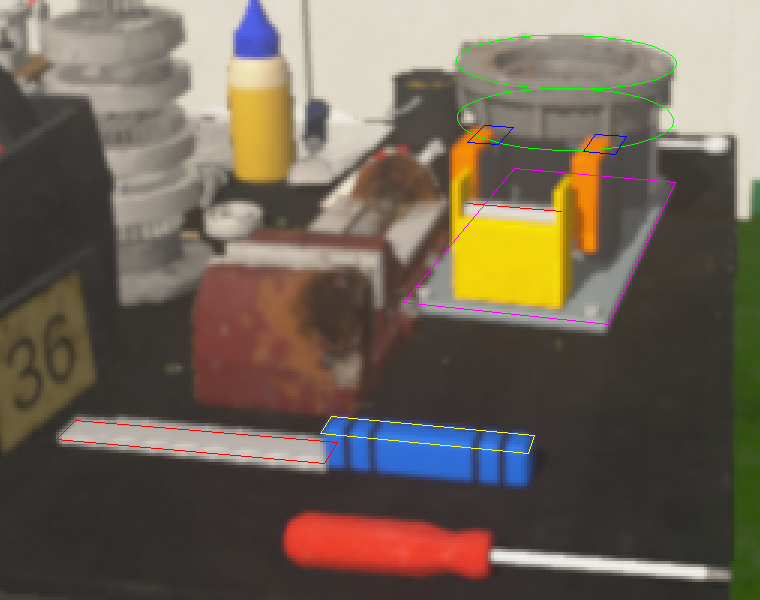

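The overlay of stand, fulcrum line, housing and bar fits both pictures to within about 2 px. Screwdriver at y≈0.205, so the jaws will be opened only partly. Computing the approach moves.

Run:
```python
from h import *
R=tool_down(np.radians(177.9))
print(cmd(R,np.array([.5185,.1105,.16])))
```

```text
[-9.0000e-04 -2.0000e-04 -1.3120e-01 -1.5894e+00 -9.7550e-01  2.2140e-01]
```

Call:
{"fn": "arm_command", "kwargs": {
  "motion": [
    [[0, 0, -0.02, -0.1, -0.06, 0.01, 0.2], [0, 0, -0.04, -0.22, -0.135, 0.03, 0.2], [0, 0, -0.06, -0.35, -0.215, 0.05, 0.2], [0, 0, -0.08, -0.48, -0.295, 0.07, 0.2], [0, 0, -0.1, -0.61, -0.375, 0.08, 0.2], [0, 0, -0.12, -0.74, -0.455, 0.1, 0.2], [0, 0, -0.13, -0.87, -0.535, 0.12, 0.2], [0, 0, -0.131, -1.0, -0.61, 0.14, 0.2]]
  ],
  "grip_force": 40
}}

```text
time: 0.9
tool_pos: [0.3742, 0.2582, 0.1844]
tool_rot: [-3.142, -0.0, 3.105]
contact_force: [0.5, 0.2, -0.4]
opening: 0.0552
```

Run:
```python
from h import *
from cell import robot
o=robot.observe();print(o["time"],o["tool_pos"],o["tool_rot"],o["opening"],o["qpos"].round(3))
R=tool_down(np.radians(177.9))
print(cmd(R,np.array([.5185,.1105,.10])))
```

```text
0.9 [0.3742321  0.25819534 0.1843889 ] [-3.14157520e+00 -2.67243375e-04  3.10497379e+00] 0.055217236354454816 [ 0.435  0.257  1.773  0.     1.112 -1.099]
[-0.000e+00 -2.000e-04  0.000e+00 -4.987e-01 -4.744e-01  2.812e-01]
```

Call:
{"fn": "arm_command", "kwargs": {
  "motion": [
    [[0, 0, 0, -0.1, -0.095, 0.05, 0.2], [0, 0, 0, -0.2, -0.19, 0.1, 0.2], [0, 0, 0, -0.3, -0.285, 0.15, 0.2], [0, 0, 0, -0.38, -0.36, 0.2, 0.2], [0, 0, 0, -0.44, -0.42, 0.24, 0.2], [0, 0, 0, -0.48, -0.46, 0.27, 0.2], [0, 0, 0, -0.4987, -0.474, 0.28, 0.2], [0, 0, 0, -0.4987, -0.474, 0.28, 0.2]]
  ]
}}

```text
time: 1.7
tool_pos: [0.5176, 0.1122, 0.1003]
tool_rot: [3.141, -0.001, 3.104]
contact_force: [0.3, 0.3, 0.1]
opening: 0.0549
```

Run:
```python
from h import *
from cell import robot
R=tool_down(np.radians(177.9))
o=robot.observe();print(o["time"],o["tool_pos"],o["opening"])
print(cmd(R,np.array([.5185,.1105,.004])))
for n in("side","top"):
    c=robot.read_camera(n); crop(c,190,390,180,340,f"pics/{n}1.png",4) if n=="side" else crop(c,180,340,130,270,f"pics/{n}1.png",4)
```

```text
1.7 [0.51762133 0.11218574 0.1003231 ] 0.054908379370605644
[ 1.000e-04 -6.000e-04 -6.000e-04 -3.400e-03 -5.600e-03  3.211e-01]
```

View pics/side1.png

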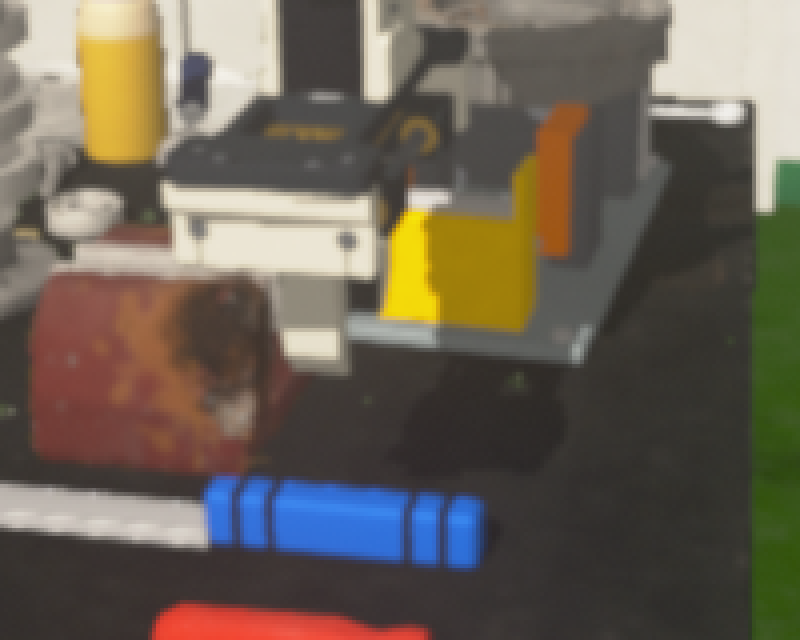

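View pics/top1.png

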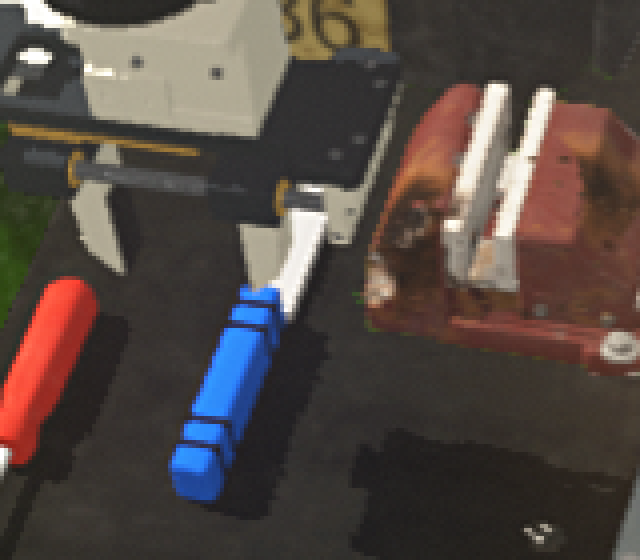

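The gripper (side crop, finger at (315,330)) hangs squarely over the handle, with the screwdriver outside the fingers. Descending.

Call:
{"fn": "arm_command", "kwargs": {
  "motion": [
    [[0, 0, 0, -0.003, -0.003, 0.06, 0.2], [0, 0, 0, -0.003, -0.005, 0.14, 0.2], [0, 0, 0, -0.003, -0.0055, 0.21, 0.2], [0, 0, 0, -0.003, -0.0055, 0.26, 0.2], [0, 0, 0, -0.003, -0.0055, 0.295, 0.2], [0, 0, 0, -0.003, -0.0055, 0.312, 0.2], [0, 0, 0, -0.003, -0.0055, 0.32, 0.2], [0, 0, 0, -0.003, -0.0055, 0.32, 0.2]]
  ]
}}

```text
time: 2.6
tool_pos: [0.5187, 0.1108, 0.0051]
tool_rot: [3.141, 0.001, 3.105]
contact_force: [-0.7, -0.4, 0.0]
opening: 0.0552
```

Call:
{"fn": "arm_command", "kwargs": {
  "motion": [
    [[0, 0, 0, 0, 0, 0, -1], [0, 0, 0, 0, 0, 0, -1], [0, 0, 0, 0, 0, 0, -1], [0, 0, 0, 0, 0, 0, -1], [0, 0, 0, 0, 0, 0, -1], [0, 0, 0, 0, 0, 0, -1]]
  ],
  "grip_force": 50
}}

```text
time: 3.2
tool_pos: [0.5186, 0.1104, 0.0048]
tool_rot: [-3.142, 0.0, 3.104]
contact_force: [-0.3, -1.7, 1.1]
opening: 0.0195
```

Call:
{"fn": "arm_command", "kwargs": {
  "motion": [
    [[0, 0, 0, 0.0, 0, -0.03, -1], [0, 0, 0, 0.02, 0, -0.1, -1], [0, 0, 0, 0.05, 0, -0.2, -1], [0, 0, 0, 0.1, 0, -0.3, -1], [0, 0, 0, 0.16, 0, -0.4, -1], [0, 0, 0, 0.2, 0, -0.48, -1], [0, 0, 0, 0.2, 0, -0.5, -1], [0, 0, 0, 0.2, 0, -0.5, -1]]
  ]
}}

```text
time: 4.0
tool_pos: [0.4592, 0.1129, 0.1556]
tool_rot: [3.141, 0.003, 3.105]
contact_force: [-0.9, 1.0, -2.9]
opening: 0.0198
```

Run:
```python
from h import *
from cell import robot
o=robot.observe();print(o["time"],o["tool_pos"],o["tool_rot"],o["opening"],o["qpos"].round(3))
for n in("side","top"):
    c=robot.read_camera(n); cv2.imwrite(f"pics/{n}2.png",c["image"][:,:,::-1])
    pickle.dump(c,open(f"c2{n}.pkl","wb"))
    W=cloud(c);hsv=cv2.cvtColor(c["image"],cv2.COLOR_RGB2HSV);H,S=hsv[...,0].astype(int),hsv[...,1]
    m=(H>95)&(H<125)&(S>150)&(W[...,0]>.35)&(W[...,0]<.56)&(W[...,1]>.07)&(W[...,1]<.15)&(W[...,2]>.1)
    P=W[m]; print(n,len(P),np.percentile(P,[1,50,99],axis=0).round(4).tolist())
    m=(S<60)&(W[...,0]>.53)&(W[...,0]<.7)&(W[...,1]>.08)&(W[...,1]<.13)&(W[...,2]>.12)&(W[...,2]<.19)
    P=W[m]; 
    if len(P)>10: print(len(P)); print(np.polyfit(P[:,0],P[:,2],1),np.polyfit(P[:,0],P[:,1],1),P[:,0].max(),np.polyval(np.polyfit(P[:,0],P[:,2],1),[.53,.68]))
R=tool_down(TH+np.pi)
# target pre pose: bar origin s=-.1625-.2, z
print(cmd(R,st(-.1625-.2,0,.005+.14)))
```

```text
4.0 [0.45917933 0.1128703  0.15558154] [3.14118127e+00 2.53756884e-03 3.10472080e+00] 0.01975256892995503 [ 0.079  0.321  1.771  0.     1.046 -1.455]
side 345 [[0.4012, 0.1084, 0.1563], [0.4945, 0.1208, 0.1695], [0.5169, 0.1259, 0.1781]]
825
[-0.00914125  0.16309963] [-0.0458881   0.14001294] 0.6842442822308146 [0.15825476 0.15688357]
top 498 [[0.3974, 0.1033, 0.1539], [0.4213, 0.1108, 0.1747], [0.4647, 0.1222, 0.1784]]
371
[-0.04690687  0.18638297] [-0.00465541  0.10692109] 0.6817454684130628 [0.16152232 0.15448629]
[-6.000e-04 -5.000e-04  1.043e+00 -2.275e-01 -9.990e-02  2.910e-02]
```

View pics/side2.png

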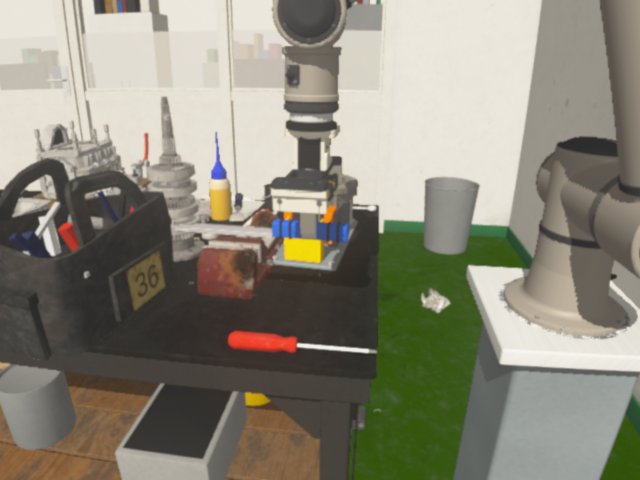

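The bar is held level (handle at about (310,228), blade running left to (175,228)). Turning it towards the stand.

Call:
{"fn": "arm_command", "kwargs": {
  "motion": [
    [[0, 0, 0.04, 0, 0, 0, -1], [0, 0, 0.11, 0, 0, 0, -1], [0, 0, 0.19, 0, 0, 0, -1], [0, 0, 0.27, 0, 0, 0, -1], [0, 0, 0.35, 0, 0, 0, -1], [0, 0, 0.43, 0, 0, 0, -1], [0, 0, 0.51, 0, 0, 0, -1], [0, 0, 0.56, 0, 0, 0, -1]]
  ]
}}

```text
time: 4.9
tool_pos: [0.4583, 0.1126, 0.153]
tool_rot: [-3.139, -0.002, 2.22]
contact_force: [-0.3, -0.7, -3.1]
opening: 0.0198
```

Run:
```python
from h import *
print(cmd(tool_down(TH+np.pi),st(-.1625-.2,0,.005+.14)))
```

```text
[-0.002  -0.0005  0.48   -0.2218  0.1135  0.0258]
```

Call:
{"fn": "arm_command", "kwargs": {
  "motion": [
    [[0, 0, 0.05, -0.02, 0.01, 0, -1], [0, 0, 0.13, -0.06, 0.03, 0, -1], [0, 0, 0.21, -0.1, 0.05, 0, -1], [0, 0, 0.29, -0.14, 0.07, 0, -1], [0, 0, 0.37, -0.18, 0.09, 0, -1], [-0.001, 0, 0.44, -0.21, 0.11, 0.01, -1], [-0.002, 0, 0.48, -0.222, 0.1135, 0.02, -1], [-0.002, 0, 0.48, -0.222, 0.1135, 0.02, -1]]
  ]
}}

```text
time: 5.7
tool_pos: [0.5259, 0.0802, 0.1464]
tool_rot: [-3.141, -0.001, 1.47]
contact_force: [-0.1, 0.3, -3.5]
opening: 0.0198
```

Run:
```python
from h import *
from cell import robot
o=robot.observe();print(o["time"],o["tool_pos"],o["tool_rot"],o["opening"],o["qpos"].round(3))
R=tool_down(TH+np.pi)
for n in("side","top"):
    c=robot.read_camera(n); pickle.dump(c,open(f"c3{n}.pkl","wb"))
    cv2.imwrite(f"pics/{n}3.png",c["image"][:,:,::-1])
print(cmd(R,st(-.1625-.185,0,.005+.09)))
```

```text
5.7 [0.52588612 0.08019356 0.14638297] [-3.14072427e+00 -8.39240806e-04  1.46965389e+00] 0.019841571062357462 [7.000e-03 4.330e-01 1.622e+00 1.000e-03 1.087e+00 1.070e-01]
[ 1.000e-04 -6.000e-04  4.100e-03 -5.150e-02 -4.000e-04  1.745e-01]
```

View pics/side3.png

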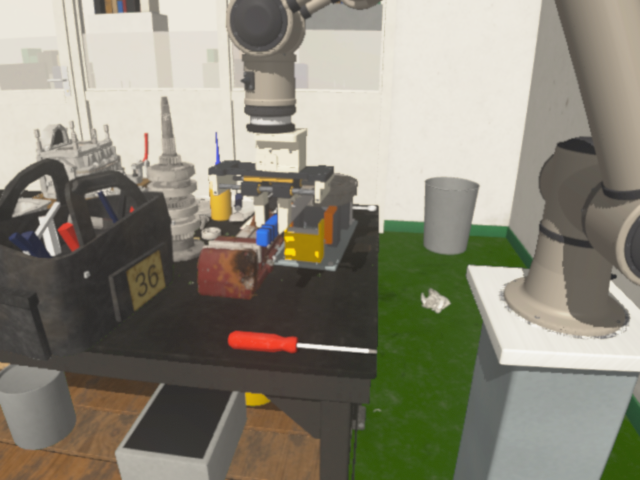

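View pics/top3.png

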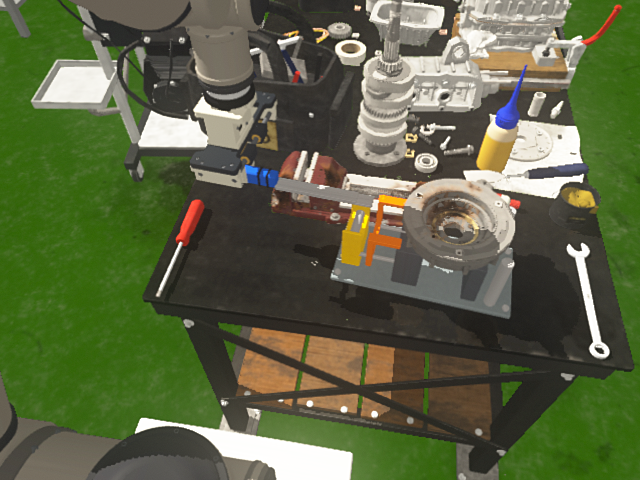

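```bash
cat > blade.py <<'E'
from h import *
def blade(c,zlo,zhi,smin=-.30,smax=-.06):
    W=cloud(c); D=W-S0; s=D@XS; y=D@YS; z=W[...,2]
    hsv=cv2.cvtColor(c["image"],cv2.COLOR_RGB2HSV)
    m=(s>smin)&(s<smax)&(abs(y)<.03)&(z>zlo)&(z<zhi)&(hsv[...,1]<60)
    a=np.c_[s[m],y[m],z[m]]
    if len(a)<30: print("few",len(a));return
    print("n",len(a),"smax %.4f"%np.percentile(a[:,0],99.5))
    for q in np.arange(smin,smax,.02):
        b=a[(a[:,0]>=q)&(a[:,0]<q+.02)]
        if len(b)>8: print("s %.3f  y %.4f..%.4f  z med %.4f max %.4f n%d"%(q+.01,*np.percentile(b[:,1],[3,97]),np.median(b[:,2]),np.percentile(b[:,2],95),len(b)))
E
python3 - <<'E'
from blade import *
for n in("top","side"): print(n); blade(pickle.load(open(f"c3{n}.pkl","rb")),.125,.17)
E
```

```text
top
n 1651 smax -0.0609
s -0.290  y -0.0139..0.0090  z med 0.1503 max 0.1521 n149
s -0.270  y -0.0132..0.0095  z med 0.1500 max 0.1520 n150
s -0.250  y -0.0136..0.0098  z med 0.1500 max 0.1515 n151
s -0.230  y -0.0128..0.0096  z med 0.1499 max 0.1516 n155
s -0.210  y -0.0136..0.0108  z med 0.1500 max 0.1518 n155
s -0.190  y -0.0136..0.0106  z med 0.1500 max 0.1515 n159
s -0.170  y -0.0134..0.0113  z med 0.1496 max 0.1515 n160
s -0.150  y -0.0131..0.0103  z med 0.1473 max 0.1492 n145
s -0.130  y -0.0132..0.0096  z med 0.1473 max 0.1492 n31
s -0.090  y -0.0278..0.0226  z med 0.1461 max 0.1477 n77
s -0.070  y -0.0280..0.0275  z med 0.1463 max 0.1482 n319
side
n 343 smax -0.0627
s -0.290  y -0.0121..-0.0072  z med 0.1490 max 0.1506 n17
s -0.270  y -0.0123..-0.0027  z med 0.1494 max 0.1501 n28
s -0.250  y -0.0123..0.0031  z med 0.1498 max 0.1505 n36
s -0.230  y -0.0118..0.0078  z med 0.1497 max 0.1505 n46
s -0.210  y -0.0124..0.0103  z med 0.1497 max 0.1502 n41
s -0.190  y -0.0115..0.0101  z med 0.1497 max 0.1505 n42
s -0.170  y -0.0120..0.0103  z med 0.1497 max 0.1503 n30
s -0.150  y -0.0117..0.0094  z med 0.1466 max 0.1474 n29
s -0.090  y -0.0011..0.0263  z med 0.1455 max 0.1468 n29
s -0.070  y -0.0289..0.0285  z med 0.1462 max 0.1482 n40
```

The blade is level, underside 4.6 mm below the TCP, and centred to 1.5 mm in the stand's y. The tip is at s≈-0.137. Lowering it between the cheeks.

Call:
{"fn": "arm_command", "kwargs": {
  "motion": [
    [[0, 0, 0.001, -0.01, 0, 0.02, -1], [0, 0, 0.002, -0.03, 0, 0.06, -1], [0, 0, 0.004, -0.045, 0, 0.1, -1], [0, 0, 0.004, -0.051, 0, 0.14, -1], [0, 0, 0.004, -0.051, 0, 0.165, -1], [0, 0, 0.004, -0.051, 0, 0.18, -1], [0, 0, 0.004, -0.051, 0, 0.186, -1], [0, 0, 0.004, -0.051, 0, 0.186, -1]]
  ]
}}

```text
time: 6.6
tool_pos: [0.5248, 0.0656, 0.0929]
tool_rot: [3.139, -0.001, 1.465]
contact_force: [-0.3, 0.2, -2.7]
opening: 0.0198
```

Run:
```python
from blade import *
from cell import robot
o=robot.observe();print(o["time"],o["tool_pos"],o["tool_rot"],o["contact_force"])
R=tool_down(TH+np.pi)
c=robot.read_camera("top"); blade(c,.075,.11,-.28,-.09); crop(c,230,430,150,300,"pics/top4.png",4)
print(cmd(R,st(-.2875,0,.0046+.084)))
```

```text
6.6 [0.5248152  0.06564025 0.0928898 ] [ 3.13864936e+00 -1.26225154e-03  1.46504990e+00] [-0.32313898  0.21460194 -2.69720776]
n 1164 smax -0.1237
s -0.270  y -0.0131..0.0105  z med 0.0960 max 0.0980 n139
s -0.250  y -0.0136..0.0100  z med 0.0962 max 0.0980 n143
s -0.230  y -0.0133..0.0094  z med 0.0962 max 0.0981 n144
s -0.210  y -0.0134..0.0103  z med 0.0961 max 0.0983 n145
s -0.190  y -0.0138..0.0101  z med 0.0961 max 0.0979 n142
s -0.170  y -0.0142..0.0267  z med 0.0954 max 0.0977 n170
s -0.150  y -0.0148..0.0252  z med 0.0942 max 0.0978 n166
s -0.130  y -0.0131..0.0092  z med 0.0931 max 0.0949 n115
[ 0.0022 -0.0008 -0.0007 -0.2014 -0.0028  0.0149]
```

View pics/top4.png

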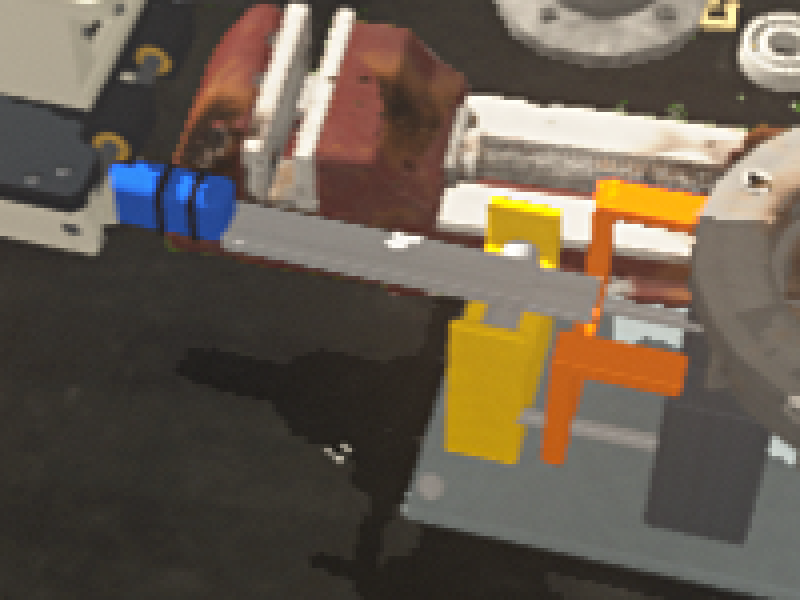

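The blade passes between the cheeks over the fulcrum bar (about (510,280) in the crop), with its tip just past the orange uprights. Pushing it forward.

Call:
{"fn": "arm_command", "kwargs": {
  "motion": [
    [[0.001, 0, 0, -0.02, 0, 0.008, -1], [0.002, 0, 0, -0.05, 0, 0.012, -1], [0.002, 0, 0, -0.08, -0.001, 0.013, -1], [0.002, 0, 0, -0.11, -0.001, 0.013, -1], [0.002, 0, 0, -0.14, -0.002, 0.013, -1], [0.002, 0, 0, -0.17, -0.002, 0.013, -1], [0.002, 0, 0, -0.195, -0.003, 0.013, -1], [0.002, 0, 0, -0.2014, -0.003, 0.013, -1]]
  ]
}}

```text
time: 7.45
tool_pos: [0.5174, 0.0045, 0.0889]
tool_rot: [-3.141, -0.001, 1.464]
contact_force: [0.4, 0.4, -2.4]
opening: 0.0196
```

Run:
```python
from blade import *
from cell import robot
o=robot.observe();p=o["tool_pos"];print(o["time"],p,o["tool_rot"],o["contact_force"],"s,y",(p-S0)@XS,(p-S0)@YS,o["qpos"].round(3))
c=robot.read_camera("top"); blade(c,.075,.11,-.24,-.09)
# pry path: rotate bar about fulcrum contact (roll on bar neglected). bar-frame TCP at (0,0,.0046+) 
F=st(-.1625,0,.08); r=.008
R0=Ro.from_euler("xyz",o["tool_rot"]); 
for a in (.05,.1,.2,.3,.37,.40):
    # tilt handle down: rotate about YS axis; sign so that XS -> up
    Rw=Ro.from_rotvec(-a*YS)
    cen=F-np.array([0,0,r]); 
    nrm=Rw.apply(ZZ); bx=Rw.apply(XS)
    # bar underside tangent to cylinder; contact at cen+r*nrm; bar origin 125 behind fulcrum minus along bar
    org=cen+r*nrm-bx*.125
    tcp=org+nrm*.0046
    print(a,org.round(4),cmd(Rw*R0,tcp,R0,p))
```

```text
7.45 [0.51735709 0.00449162 0.08893485] [-3.14133601e+00 -1.13574210e-03  1.46359941e+00] [ 0.42581688  0.3801823  -2.38540397] s,y -0.2863315143678273 -0.0002667505683128981 [-1.400e-01  4.830e-01  1.728e+00  1.000e-03  9.310e-01 -3.400e-02]
n 1053 smax -0.0909
s -0.230  y -0.0142..0.0078  z med 0.0922 max 0.1070 n49
s -0.210  y -0.0143..0.0093  z med 0.0920 max 0.0943 n141
s -0.190  y -0.0148..0.0083  z med 0.0923 max 0.0943 n144
s -0.170  y -0.0146..0.0274  z med 0.0919 max 0.0942 n177
s -0.150  y -0.0149..0.0267  z med 0.0920 max 0.0944 n167
s -0.130  y -0.0151..0.0086  z med 0.0921 max 0.0941 n148
s -0.110  y -0.0150..0.0081  z med 0.0922 max 0.0944 n151
s -0.090  y -0.0153..0.0077  z med 0.0923 max 0.0937 n76
0.05 [0.5178 0.0059 0.0737] [-0.0001 -0.0318  0.      0.0054  0.0009  0.0353]
0.1 [0.5178 0.0058 0.0675] [-0.0002 -0.0637  0.      0.0059  0.0009  0.0563]
0.2 [0.5177 0.0047 0.055 ] [-0.0003 -0.1273  0.      0.0038  0.0009  0.0981]
0.3 [0.5174 0.0024 0.0427] [-0.0005 -0.191   0.     -0.0025  0.0009  0.1395]
0.37 [5.172e-01 1.000e-04 3.430e-02] [-6.000e-04 -2.355e-01  1.000e-04 -9.300e-03  1.000e-03  1.680e-01]
0.4 [ 0.517  -0.0011  0.0307] [-6.000e-04 -2.546e-01  1.000e-04 -1.280e-02  1.000e-03  1.800e-01]
```

Tip is about 100 mm beyond the fulcrum, underside at 0.084. Starting the pry.

Call:
{"fn": "arm_command", "kwargs": {
  "motion": [
    [[0, -0.01, 0, 0.002, 0, 0.02, -1], [0, -0.032, 0, 0.005, 0, 0.035, -1], [0, -0.048, 0, 0.006, 0, 0.046, -1], [0, -0.064, 0, 0.006, 0, 0.056, -1], [0, -0.08, 0, 0.005, 0, 0.067, -1], [0, -0.096, 0, 0.005, 0, 0.077, -1], [0, -0.112, 0, 0.004, 0, 0.088, -1], [0, -0.127, 0, 0.004, 0, 0.098, -1]]
  ]
}}

```text
time: 8.3
tool_pos: [0.518, 0.0067, 0.0601]
tool_rot: [3.141, 0.201, 1.465]
contact_force: [-2.0, -4.6, 5.6]
opening: 0.02
```

```bash
cat > pry.py <<'E'
from blade import *
from cell import robot
import sys
def run(tag,angles,L=.125):
    o=robot.observe();p=np.array(o["tool_pos"]);print(o["time"],p,o["tool_rot"],o["contact_force"].round(1),o["torque"].round(2),"s",(p-S0)@XS,"open",o["opening"])
    R0=Ro.from_euler("xyz",o["tool_rot"]);Rl=tool_down(TH+np.pi)
    F=st(-.1625,0,.08); r=.008;cen=F-np.array([0,0,r])
    print("tilt",np.arcsin(-R0.as_matrix()[:,0][2]))
    for a in angles:
        Rw=Ro.from_rotvec(-a*YS);nrm=Rw.apply(ZZ); bx=Rw.apply(XS)
        tcp=cen+r*nrm-bx*L+nrm*.0046
        print(a,cmd(Rw*Rl,tcp,R0,p))
    for n in("side","top"):
        c=robot.read_camera(n); pickle.dump(c,open(f"{tag}{n}.pkl","wb"))
        if n=="side": crop(c,210,390,150,290,f"pics/{tag}{n}.png",4)
        else: crop(c,300,540,160,320,f"pics/{tag}{n}.png",3.3)
E
python3 -c "
from pry import *
run('p1',[.2,.25,.3,.35,.37,.39])"
```

```text
8.3 [0.51798887 0.00669989 0.06009331] [3.14052318 0.20085501 1.46532507] [-2.  -4.6  5.6] [-0.66  0.38 -0.2 ] s -0.28859372173353254 open 0.020028879248461317
tilt 0.20085501350238275
0.2 [ 0.0006  0.0005 -0.0005 -0.0032 -0.0004  0.0026]
0.25 [ 0.0006 -0.0313 -0.0005 -0.0016 -0.0005  0.0235]
0.3 [ 0.0006 -0.0631 -0.0005 -0.001  -0.0005  0.0444]
0.35 [ 0.0005 -0.0949 -0.0005 -0.0015 -0.0005  0.0653]
0.37 [ 0.0005 -0.1077 -0.0005 -0.002  -0.0005  0.0737]
0.39 [ 0.0005 -0.1204 -0.0005 -0.0026 -0.0005  0.0821]
```

View pics/p1side.png

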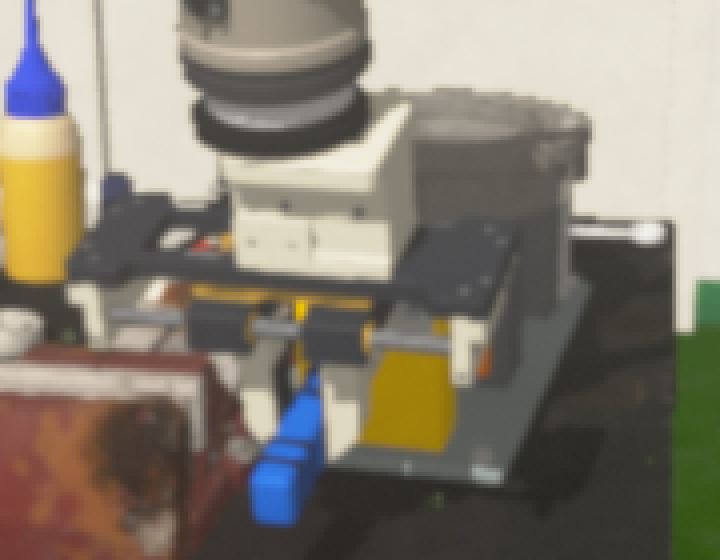

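View pics/p1top.png

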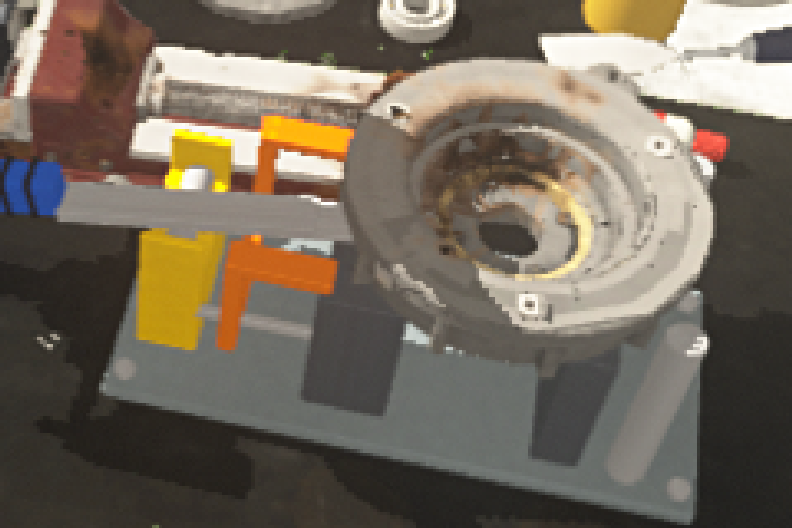

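At 0.2 rad the blade is under the edge (top crop (340,215)), about 8 N reaction. The gripper body is still clear of the vice. Continuing.

Call:
{"fn": "arm_command", "kwargs": {
  "motion": [
    [[0, -0.015, 0, -0.002, 0, 0.012, -1], [0, -0.03, 0, -0.002, 0, 0.023, -1], [0, -0.045, 0, -0.002, 0, 0.033, -1], [0, -0.06, 0, -0.001, 0, 0.043, -1], [0, -0.075, 0, -0.001, 0, 0.053, -1], [0, -0.09, 0, -0.001, 0, 0.063, -1], [0, -0.095, 0, -0.0015, 0, 0.066, -1], [0, -0.095, 0, -0.0015, 0, 0.066, -1]]
  ]
}}

```text
time: 9.2
tool_pos: [0.5175, 0.0024, 0.0409]
tool_rot: [3.141, 0.35, 1.466]
contact_force: [-1.4, -2.9, 5.6]
opening: 0.0197
```

```bash
python3 -c "
from pry import *
run('p2',[.35,.37,.39,.41])
for n in('top','side'):
    W=cloud(pickle.load(open('p2'+n+'.pkl','rb')));D=W-S0;s=D@XS;y=D@YS;z=W[...,2]
    m=(z>.14)&(z<.18)&(np.hypot(s,y)<.09)&(np.hypot(s,y)>.06);A=np.c_[s[m],y[m],np.ones(m.sum())]
    print(n,'housing tilt',np.linalg.lstsq(A,z[m],rcond=None)[0])
"
```

```text
9.2 [0.51754377 0.00242689 0.04088637] [3.14063233 0.34971859 1.46561154] [-1.4 -2.9  5.6] [-0.73  0.24 -0.22] s -0.28429759916625463 open 0.01968853007952394
tilt 0.3497185905523801
0.35 [ 0.0005 -0.0002 -0.0003 -0.0003 -0.0004 -0.0002]
0.37 [ 0.0005 -0.0129 -0.0003  0.0005 -0.0005  0.0081]
0.39 [ 0.0005 -0.0256 -0.0003  0.0011 -0.0005  0.0165]
0.41 [ 0.0005 -0.0384 -0.0003  0.0015 -0.0005  0.0249]
top housing tilt [-0.12907179  0.01740178  0.15385981]
side housing tilt [-0.06864351  0.00655487  0.14962154]
```

View pics/p2side.png

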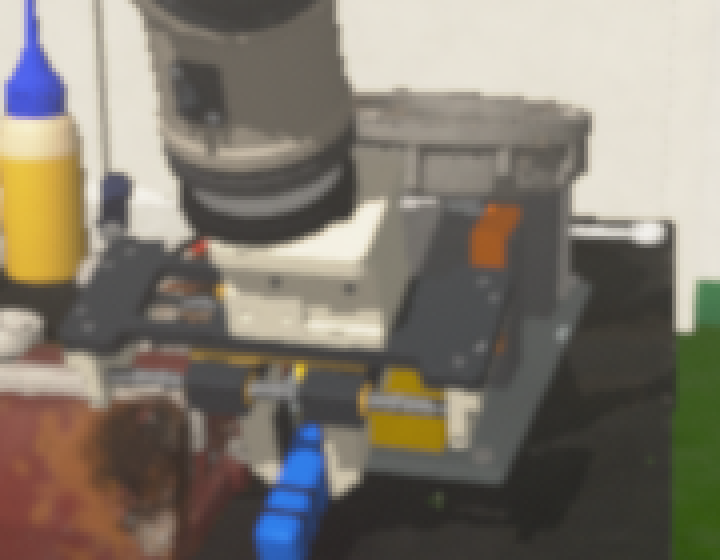

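View pics/p2top.png

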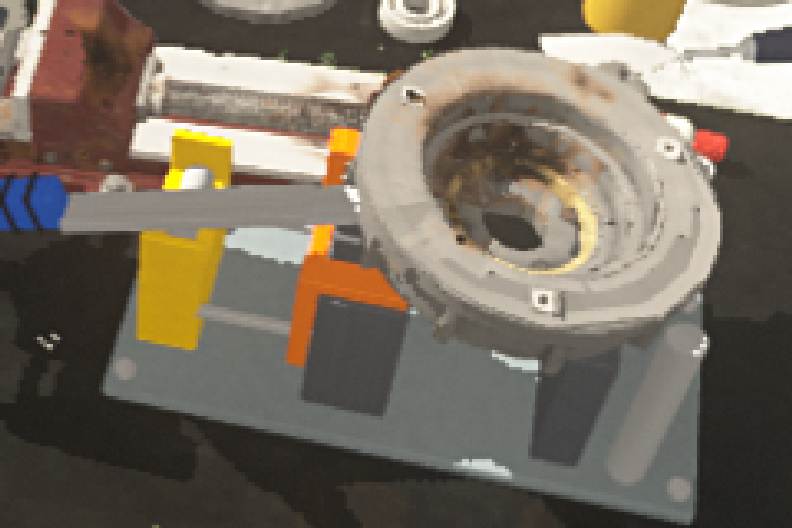

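The housing edge is up and the orange uprights have moved from (235,290) to (305,310) in the crop. Measuring the shim's travel.

```bash
cat > shim.py <<'E'
from h import *
def shim(c):
    W=cloud(c);D=W-S0;s=D@XS;y=D@YS;z=W[...,2];hsv=cv2.cvtColor(c["image"],cv2.COLOR_RGB2HSV).astype(int)
    m=(hsv[...,0]>8)&(hsv[...,0]<20)&(hsv[...,1]>150)&(z>.03)&(s<-.05)&(s>-.16)
    for lo,hi in((-.06,-.03),(.03,.06),(-.03,.03)):
        q=m&(y>lo)&(y<hi); 
        if q.sum()>10: print("  y",lo,hi,"n",q.sum(),"s pct2,10,50",np.percentile(s[q],[2,10,50]).round(4),"zmax",np.percentile(z[q],98).round(4))
if __name__=="__main__":
    d=pickle.load(open("c0.pkl","rb"))
    for n in d: print(n,"before");shim(d[n])
    for n in d: print(n,"now");shim(pickle.load(open(f"p2{n}.pkl","rb")))
E
python3 shim.py
```

```text
side before
  y -0.06 -0.03 n 330 s pct2,10,50 [-0.1356 -0.1344 -0.1319] zmax 0.1099
  y 0.03 0.06 n 162 s pct2,10,50 [-0.1479 -0.1338 -0.1269] zmax 0.11
top before
  y -0.06 -0.03 n 251 s pct2,10,50 [-0.1316 -0.1303 -0.1235] zmax 0.1103
  y 0.03 0.06 n 202 s pct2,10,50 [-0.1442 -0.1308 -0.125 ] zmax 0.1098
  y -0.03 0.03 n 48 s pct2,10,50 [-0.1535 -0.1315 -0.1272] zmax 0.0754
side now
  y -0.06 -0.03 n 108 s pct2,10,50 [-0.0977 -0.0969 -0.0926] zmax 0.11
top now
  y -0.06 -0.03 n 428 s pct2,10,50 [-0.0942 -0.0926 -0.0833] zmax 0.1114
  y 0.03 0.06 n 77 s pct2,10,50 [-0.0948 -0.0939 -0.0895] zmax 0.1107
  y -0.03 0.03 n 16 s pct2,10,50 [-0.0932 -0.0911 -0.0873] zmax 0.053
```

Both cameras give 37–38 mm of travel, so the shim is at its end (0.042). Letting the housing down.

```bash
python3 -c "
from pry import *
run('p3',[.3,.25,.2,.15,.1,.05,.0])"
```

```text
9.3 [0.51753024 0.00244164 0.04095727] [3.14047149 0.34917706 1.46517645] [-1.9 -3.   5.7] [-0.62  0.28 -0.24] s -0.2843108561261731 open 0.019723831860722567
tilt 0.34917706460405334
0.3 [ 0.0005  0.0313 -0.0005 -0.0028 -0.0004 -0.0207]
0.25 [ 0.0005  0.0631 -0.0005 -0.0065 -0.0004 -0.0414]
0.2 [ 0.0006  0.095  -0.0005 -0.0111 -0.0003 -0.0618]
0.15 [ 0.0006  0.1268 -0.0005 -0.0168 -0.0003 -0.0819]
0.1 [ 0.0006  0.1586 -0.0005 -0.0235 -0.0003 -0.1018]
0.05 [ 0.0006  0.1905 -0.0005 -0.0312 -0.0003 -0.1213]
0.0 [ 0.0006  0.2223 -0.0005 -0.0398 -0.0003 -0.1403]
```

Call:
{"fn": "arm_command", "kwargs": {
  "motion": [
    [[0, 0.01, 0, -0.001, 0, -0.007, -1], [0, 0.025, 0, -0.002, 0, -0.017, -1], [0, 0.04, 0, -0.004, 0, -0.027, -1], [0, 0.06, 0, -0.006, 0, -0.039, -1], [0, 0.08, 0, -0.009, 0, -0.052, -1], [0, 0.1, 0, -0.012, 0, -0.065, -1], [0, 0.12, 0, -0.0155, 0, -0.078, -1], [0, 0.14, 0, -0.0195, 0, -0.09, -1]]
  ]
}}

```text
time: 10.2
tool_pos: [0.518, 0.0072, 0.0679]
tool_rot: [3.14, 0.125, 1.465]
contact_force: [-0.1, 2.0, 0.5]
opening: 0.0197
```

```bash
python3 -c "
from pry import *
run('p4',[.1,.05,.0])
from shim import shim
for n in('top','side'): print(n);shim(pickle.load(open('p4'+n+'.pkl','rb')))"
```

```text
10.2 [0.51796057 0.00721269 0.06785607] [3.14043094 0.12521951 1.46547078] [-0.1  2.   0.5] [ 0.16  0.04 -0.05] s -0.289100760482721 open 0.019737685688734467
tilt 0.12521951183580882
0.1 [ 0.0007  0.0161 -0.0004 -0.0049 -0.0001 -0.0135]
0.05 [ 0.0007  0.0479 -0.0004 -0.0081 -0.0001 -0.0342]
0.0 [ 0.0007  0.0797 -0.0004 -0.0123 -0.0001 -0.0547]
top
  y -0.06 -0.03 n 395 s pct2,10,50 [-0.0943 -0.0926 -0.0848] zmax 0.1111
  y 0.03 0.06 n 103 s pct2,10,50 [-0.0948 -0.0939 -0.0895] zmax 0.1099
  y -0.03 0.03 n 14 s pct2,10,50 [-0.0941 -0.0923 -0.0876] zmax 0.1412
side
  y -0.06 -0.03 n 37 s pct2,10,50 [-0.0977 -0.0962 -0.0943] zmax 0.0624
```

View pics/p4top.png

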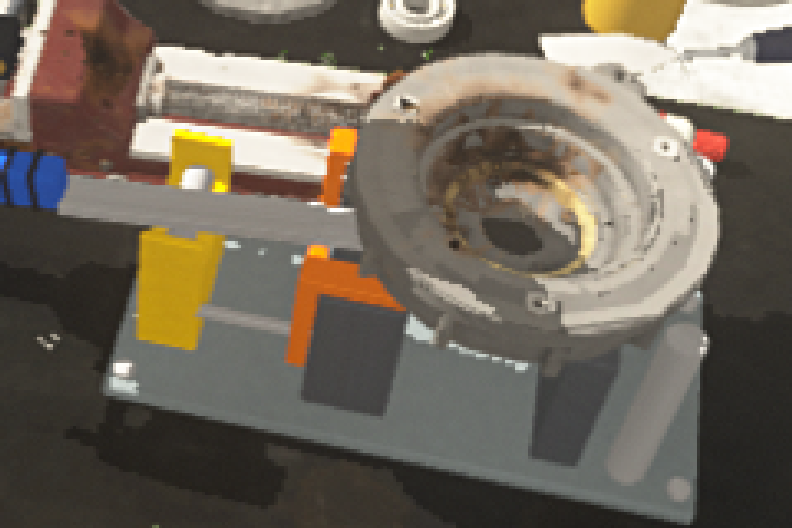

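Housing sits on the shim (still in). Levelling the bar and lifting it a few mm off the fulcrum.

Call:
{"fn": "arm_command", "kwargs": {
  "motion": [
    [[0, 0.012, 0, -0.002, 0, -0.013, -1], [0, 0.025, 0, -0.004, 0, -0.026, -1], [0, 0.04, 0, -0.007, 0, -0.038, -1], [0, 0.06, 0, -0.0105, 0, -0.054, -1], [0.0007, 0.0797, 0, -0.014, 0, -0.068, -1], [0.0007, 0.0797, 0, -0.014, 0, -0.068, -1]]
  ]
}}

```text
time: 10.9
tool_pos: [0.5174, 0.004, 0.0884]
tool_rot: [-3.14, 0.002, 1.464]
contact_force: [0.0, -0.3, -2.6]
opening: 0.0196
```

```bash
python3 -c "
from pry import *
run('p5',[0])
blade(pickle.load(open('p5top.pkl','rb')),.075,.11,-.24,-.09)
R=tool_down(TH+np.pi)
print(cmd(R,st(-.2875-.1,0,.0895)))
"
```

```text
10.9 [0.51738832 0.0040419  0.08843695] [-3.14039465e+00  1.99394900e-03  1.46369845e+00] [ 0.  -0.3 -2.6] [-0.08  0.02  0.  ] s -0.28588752812857837 open 0.019625770708388054
tilt 0.0019939489985274506
0 [-0.0008  0.0013 -0.0015  0.0054  0.0006  0.0128]
n 1051 smax -0.0909
s -0.230  y -0.0140..0.0087  z med 0.0922 max 0.0967 n44
s -0.210  y -0.0147..0.0095  z med 0.0918 max 0.0938 n144
s -0.190  y -0.0149..0.0083  z med 0.0920 max 0.0939 n142
s -0.170  y -0.0148..0.0262  z med 0.0914 max 0.0936 n172
s -0.150  y -0.0149..0.0259  z med 0.0915 max 0.0936 n171
s -0.130  y -0.0151..0.0086  z med 0.0920 max 0.0937 n151
s -0.110  y -0.0153..0.0084  z med 0.0920 max 0.0938 n151
s -0.090  y -0.0151..0.0068  z med 0.0921 max 0.0943 n76
[-0.0014  0.0019 -0.0012  0.3374  0.0013 -0.0062]
```

Call:
{"fn": "arm_command", "kwargs": {
  "motion": [
    [[0, 0.001, 0, 0.02, 0, -0.002, -1], [0, 0.002, 0, 0.06, 0, -0.004, -1], [0, 0.002, 0, 0.11, 0, -0.005, -1], [0, 0.002, 0, 0.16, 0, -0.006, -1], [0, 0.002, 0, 0.21, 0, -0.006, -1], [0, 0.002, 0, 0.26, 0, -0.006, -1], [0, 0.002, 0, 0.31, 0, -0.006, -1], [0, 0.002, 0, 0.34, 0, -0.006, -1]]
  ]
}}

```text
time: 11.8
tool_pos: [0.5282, 0.1077, 0.0899]
tool_rot: [-3.14, -0.001, 1.466]
contact_force: [-0.9, 0.3, -3.3]
opening: 0.0194
```

Call:
{"fn": "arm_command", "kwargs": {
  "motion": [
    [[0, 0, 0, 0, 0, -0.03, -1], [0, 0, 0, 0, 0, -0.09, -1], [0, 0, 0, 0, -0.02, -0.16, -1], [0, 0, 0, 0, -0.07, -0.21, -1], [0, 0, 0, 0, -0.13, -0.22, -1], [0, 0, 0, 0, -0.19, -0.22, -1], [0, 0, 0, 0, -0.225, -0.22, -1], [0, 0, 0, 0, -0.225, -0.22, -1]]
  ]
}}

```text
time: 12.6
tool_pos: [0.4602, 0.1129, 0.1565]
tool_rot: [-3.14, -0.001, 1.465]
contact_force: [-0.2, 0.4, -3.3]
opening: 0.0198
```

Call:
{"fn": "arm_command", "kwargs": {
  "motion": [
    [[0, 0, -0.04, 0, 0, 0, -1], [0, 0, -0.11, 0, 0, 0, -1], [0, 0, -0.19, 0, 0, 0, -1], [0, 0, -0.27, 0, 0, 0, -1], [0, 0, -0.35, 0, 0, 0, -1], [0, 0, -0.43, 0, 0, 0, -1], [0, 0, -0.51, 0, 0, 0, -1], [0, 0, -0.56, 0, 0, 0, -1]]
  ]
}}

```text
time: 13.4
tool_pos: [0.4622, 0.1127, 0.1561]
tool_rot: [3.141, -0.001, 2.348]
contact_force: [0.4, -0.6, -2.8]
opening: 0.0192
```

Call:
{"fn": "arm_command", "kwargs": {
  "motion": [
    [[0, 0, -0.05, 0, 0, 0, -1], [0, 0, -0.13, 0, 0, 0, -1], [0, 0, -0.21, 0, 0, 0, -1], [0, 0, -0.29, 0, 0, 0, -1], [0, 0, -0.37, 0, 0, 0, -1], [0, 0, -0.44, 0, 0, 0, -1], [0, 0, -0.48, 0, 0, 0, -1], [0, 0, -0.48, 0, 0, 0, -1]]
  ]
}}

```text
time: 14.2
tool_pos: [0.462, 0.1127, 0.156]
tool_rot: [3.141, -0.001, 3.098]
contact_force: [0.2, 0.5, -3.0]
opening: 0.0198
```

Run:
```python
from h import *
from cell import robot
o=robot.observe();print(o["time"],o["tool_pos"],o["tool_rot"],o["contact_force"].round(1),o["opening"])
print(cmd(tool_down(np.radians(177.9)),np.array([.51,.112,.03])))
c=robot.read_camera("side"); cv2.imwrite("pics/side6.png",c["image"][:,:,::-1])
W=cloud(c);hsv=cv2.cvtColor(c["image"],cv2.COLOR_RGB2HSV);S=hsv[...,1]
m=(S<60)&(W[...,0]>.53)&(W[...,0]<.7)&(W[...,1]>.08)&(W[...,1]<.13)&(W[...,2]>.12)&(W[...,2]<.19)
P=W[m];print(len(P),np.polyfit(P[:,0],P[:,2],1))
```

```text
14.2 [0.46199482 0.11272404 0.1560414 ] [ 3.14091317e+00 -7.90890862e-04  3.09836815e+00] [ 0.2  0.5 -3. ] 0.019758613549254376
[ 4.000e-04 -5.000e-04 -4.200e-03 -1.603e-01  4.200e-03  4.200e-01]
834 [-0.01090468  0.16415246]
```

View pics/side6.png

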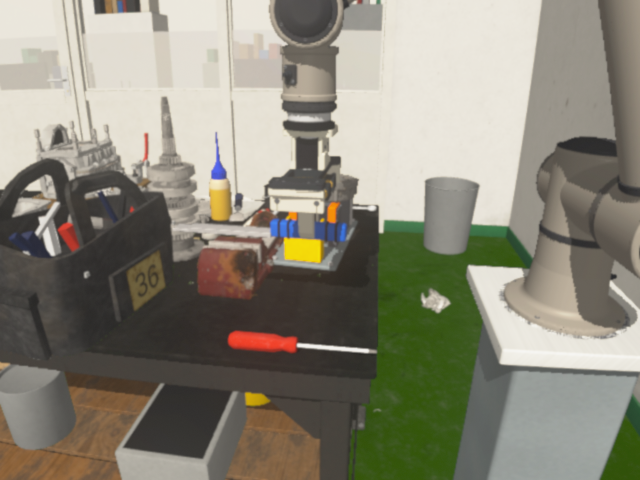

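The bar is level and back over clear bench (handle (310,228), blade to (175,228)). Lowering to just above the bench.

Call:
{"fn": "arm_command", "kwargs": {
  "motion": [
    [[0, 0, 0, -0.02, 0, 0.02, -1], [0, 0, 0, -0.07, 0.002, 0.07, -1], [0, 0, -0.002, -0.12, 0.004, 0.14, -1], [0, 0, -0.004, -0.16, 0.004, 0.22, -1], [0, 0, -0.004, -0.16, 0.004, 0.3, -1], [0, 0, -0.004, -0.16, 0.004, 0.37, -1], [0, 0, -0.004, -0.16, 0.004, 0.41, -1], [0, 0, -0.004, -0.16, 0.004, 0.42, -1]]
  ]
}}

```text
time: 15.05
tool_pos: [0.5084, 0.1121, 0.0284]
tool_rot: [3.141, -0.004, 3.104]
contact_force: [-0.1, 0.0, -2.9]
opening: 0.0194
```

Run:
```python
from h import *
print(cmd(tool_down(np.radians(177.9)),np.array([.51,.112,.005])))
```

```text
[ 0.0003 -0.0024 -0.0007 -0.0055 -0.0002  0.078 ]
```

Call:
{"fn": "arm_command", "kwargs": {
  "motion": [
    [[0, -0.001, 0, 0, 0, 0.02, -1], [0, -0.002, 0, 0, 0, 0.04, -1], [0, -0.002, 0, 0, 0, 0.055, -1], [0, -0.002, 0, 0, 0, 0.067, -1], [0, -0.002, 0, 0, 0, 0.073, -1], [0, -0.002, 0, 0, 0, 0.076, -1], [0, -0.002, 0, 0, 0, 0.077, -1], [0, -0.002, 0, 0, 0, 0.077, -1]]
  ]
}}

```text
time: 15.85
tool_pos: [0.509, 0.1123, 0.007]
tool_rot: [3.141, 0.002, 3.105]
contact_force: [-0.6, 0.4, -2.8]
opening: 0.0195
```

Call:
{"fn": "arm_command", "kwargs": {
  "motion": [
    [[0, 0.001, 0, 0, 0, 0.003, -1], [0, 0.001, 0, 0, 0, 0.005, -1], [0, 0.001, 0, 0, 0, 0.007, -1], [0, 0.001, 0, 0, 0, 0.007, -1]]
  ]
}}

```text
time: 16.25
tool_pos: [0.509, 0.1123, 0.0049]
tool_rot: [3.141, 0.0, 3.104]
contact_force: [-0.8, 0.7, -1.5]
opening: 0.0198
```

Contact with the bench has begun (the weight is partly off). Opening the jaws, then rising.

Call:
{"fn": "arm_command", "kwargs": {
  "motion": [
    [[0, 0, 0, 0, 0, 0.001, 0.2], [0, 0, 0, 0, 0, 0.001, 0.2], [0, 0, 0, 0, 0, 0, 0.2], [0, 0, 0, 0, 0, 0, 0.2], [0, 0, 0, 0, 0, 0, 0.2]]
  ]
}}

```text
time: 16.75
tool_pos: [0.509, 0.1123, 0.0048]
tool_rot: [3.141, 0.0, 3.105]
contact_force: [0.0, -0.4, 0.3]
opening: 0.0531
```

Call:
{"fn": "arm_command", "kwargs": {
  "motion": [
    [[0, 0, 0, 0, 0, -0.03, 0.2], [0, 0, 0, 0, 0, -0.1, 0.2], [0, 0, 0, 0, 0, -0.2, 0.2], [0, 0, 0, 0, 0, -0.32, 0.2], [0, 0, 0, 0.1, 0.1, -0.42, 0.2], [0, 0, 0, 0.22, 0.22, -0.5, 0.2], [0, 0, 0, 0.36, 0.36, -0.55, 0.2], [0, 0, 0, 0.48, 0.48, -0.57, 0.2]]
  ]
}}

```text
time: 17.55
tool_pos: [0.3833, 0.2477, 0.1747]
tool_rot: [3.139, 0.003, 3.103]
contact_force: [0.7, 0.5, -0.6]
opening: 0.0549
```

Run:
```python
from h import *
from shim import shim
from cell import robot
o=robot.observe();print(o["time"],o["tool_pos"],o["opening"],o["contact_force"].round(1))
for n in("side","top"):
    c=robot.read_camera(n); pickle.dump(c,open(f"f{n}.pkl","wb")); cv2.imwrite(f"pics/f{n}.png",c["image"][:,:,::-1]); print(n);shim(c)
    W=cloud(c);D=W-S0;s=D@XS;y=D@YS;z=W[...,2];r=np.hypot(s,y)
    q=(z>.14)&(z<.17)&(r<.088)&(r>.06);print("tilt",np.linalg.lstsq(np.c_[s[q],y[q],np.ones(q.sum())],z[q],rcond=None)[0].round(4))
    X,Y,Z=W[...,0],W[...,1],W[...,2];h=cv2.cvtColor(c["image"],cv2.COLOR_RGB2HSV)
    q=(h[...,0]>95)&(h[...,0]<125)&(h[...,1]>150)&(X>.4)&(X<.6)&(Y>.08)&(Y<.15); print("handle",q.sum(),np.percentile(W[q],[2,98],axis=0).round(4).tolist())
    q=(h[...,1]<60)&(X>.58)&(X<.73)&(Y>.09)&(Y<.125)&(Z>.003)&(Z<.03); print("blade",q.sum(),np.polyfit(X[q],Z[q],1).round(4),np.median(Z[q]))
```

```text
17.55 [0.38333534 0.24769168 0.17466074] 0.05487552882517469 [ 0.7  0.5 -0.6]
side
  y 0.03 0.06 n 211 s pct2,10,50 [-0.1469 -0.0973 -0.0944] zmax 0.1098
tilt [-0.0429  0.0179  0.148 ]
handle 1034 [[0.451, 0.1066, 0.0033], [0.5647, 0.1245, 0.0286]]
blade 783 [-0.0156  0.0182] 0.008797850708298027
top
  y -0.06 -0.03 n 246 s pct2,10,50 [-0.0943 -0.093  -0.0866] zmax 0.1109
  y 0.03 0.06 n 139 s pct2,10,50 [-0.1442 -0.0943 -0.0899] zmax 0.1093
  y -0.03 0.03 n 14 s pct2,10,50 [-0.1536 -0.1533 -0.0871] zmax 0.1347
tilt [-0.0776  0.0145  0.1506]
handle 660 [[0.4484, 0.1014, 0.0012], [0.5625, 0.1226, 0.0288]]
blade 594 [-0.0136  0.0166] 0.008042270443601285
```

View pics/fside.png

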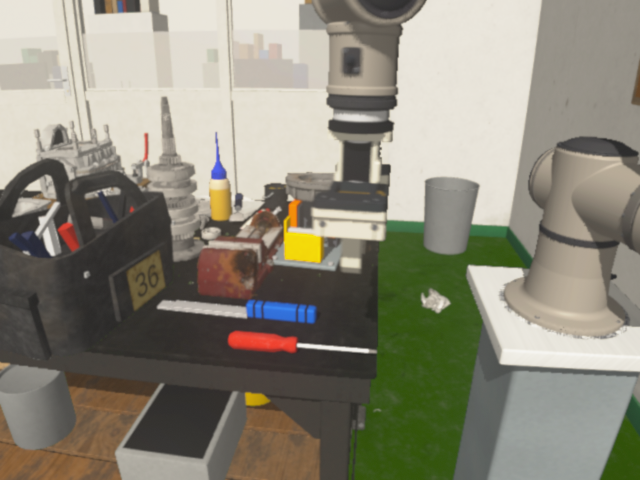

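View pics/ftop.png

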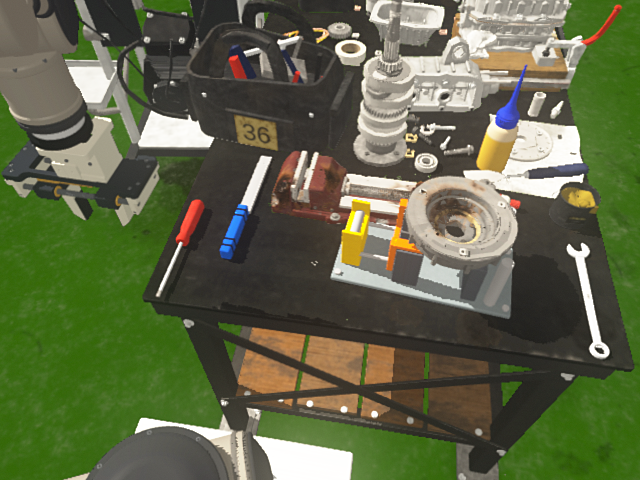

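The bar lies flat at about (245,210) in the top view. The shim is in at about (400,240), the housing rests tilted on it, and the gripper is clear. Handing in.

```bash
python3 -c "
from cell import robot
print(robot.hand_in())"
```

```text
the job is handed in; nothing more can be done
None
```

The job is done and handed in at about 17.7 s of the 54 s allowed. I gripped the pry bar by its handle, put the blade over the fulcrum and under the housing edge, and levered to about 0.35 rad. I then let the housing down, drew the bar out level and laid it flat near where it first lay.

**Last checks:**
- **Shim:** its uprights moved 36–38 mm, from stand x of about -0.131 to -0.094. That puts the slide at about 0.042, fully in. It did not move when the housing came down or the bar came out.
- **Housing:** it rests tilted on the shim. The top camera gave a tilt of 0.078 rad, against the expected 0.08. The side camera gave only 0.043; it saw little of the top ring and the gripper partly blocked it, so I trusted the top view.
- **Bar:** it lies flat on the bench (blade top at about 8 mm), well away from the stand and beside the screwdriver. The gripper was open and touching nothing.
- **Forces:** the reported forces stayed under about 10 N at the end of each move. Nothing was seen to fall or to be touched other than as intended.

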